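# Clamp the chocolate mould shut

### The job

Clamp the closed chocolate mould shut in its press: with a finger, push the steel clamp strap round by its black end block until it is fully home over the mould, and only then push the cam lever's ball knob down as far as it goes, so that the rubber foot presses on the mould. Nothing is to be picked up: do not lift or shift the mould, and leave all the other things on the plate and the table where they are.

Things in the scene. Friction and masses are not known exactly. Their poses are not given: they have to be found in the camera images.
- press: the mould press, fixed to the table. Aluminium plate 230 x 240 mm, 12 mm thick; origin at table height under the centre of the mould; its z is up. A low nest (rails 8 mm above the plate) holds the mould at the origin. The post that the strap turns on stands at y = +105 mm in this frame. At home the strap lies along this frame's -y, from the post across the mould; when open it points towards the -x side, and it closes by moving towards +x.
- post (a point): point on the vertical axis of the post on which the strap turns, 78 mm above the table (the level of the strap's underside)
- strap (a joint): swing of the clamp strap, rad: 0 = fully home over the mould, against a rigid stop; grows as it is open (up to 1.6), clockwise seen from above. Starts open, between 0.55 and 1.15. It stays where it is left; about 2 N at the end block moves it. The strap is a flat steel bar 30 mm wide, underside 78 mm and top 88 mm above the table.
- nose (a point): centre of the black end block at the strap's free end, 175 mm from the post axis, 95 mm above the table. The block is 24 mm wide across the strap, 36 mm long along it, 34 mm tall (from 78 to 112 mm above the table); push its flat side.
- cam_axle (a point): centre of the cam lever's axle, on top of the strap 105 mm from the post axis, 108 mm above the table; it rides with the strap. The axle is level, across the strap.
- cam (a joint): the cam lever, rad: 0 = raised, 60 degrees above level and leaning towards the post; grows as the lever is pushed down towards the post, to 0.95 = fully down at a rigid stop, almost level (5.5 degrees) along the strap. Starts between 0 and 0.2 and stays where it is left. Pushing straight down on the knob takes 4 to 10 N. Coming down it drives the rubber foot 14 mm down; raised, the foot clears the mould by about 10 mm.
- knob (a point): centre of the black ball knob (24 mm in diameter) at the lever's end, 90 mm from the axle. Fully down its centre is 117 mm above the table.
- foot: round rubber foot, 32 mm across, under the strap below the cam; sprung, so that it presses on the mould with about 8 N when the lever is fully down. Its origin lies 66 mm below its underside.
- mould: the closed two-half clear plastic mould, 80 x 100 x 44 mm, lying loose in the nest (2.5 mm play each way); origin under its centre, its top 56 mm above the table
- spare_mould: a second closed mould, same size as the clamped one, lying on the table away from the press
- shell_a: round baked half shell, 49 mm wide, 23 mm tall, on the press plate; origin under its centre
- shell_b: another such half shell, on a paper sheet on the table
- nozzle: steel piping nozzle, cone 27 mm wide at the foot and 46 mm tall, standing on the press plate
- cutter: steel ring cutter, 48 mm across, 30 mm tall, standing on the press plate
- tub: clear empty tub, 100 mm across, 85 mm tall, on the table
- bowl: black bowl, 150 mm across, 75 mm tall, on the table
- spatula: spatula lying on the table
There are look-alikes about, which are no part of the job. What is shaped like the mould but orange or purple is not meant.

How it is judged:
By the outcome, as a careful person would: the job done as asked, in the order asked, and still so for the second after the job is handed in, with the robot touching nothing.
It also fails if it takes over 48 s, if anything falls off the work surface, if the arm or the gripper's body presses on something with over 40 N, if the wrist force passes 120 N, or if a joint passes its speed limit or range.

### The arm

A 6-joint arm with a two-finger parallel gripper is mounted at the origin on the work surface. World frame = base frame: x ahead of the robot, y to its left, z up, the work surface at z = 0. Lengths are in m, angles in degrees, forces in N, time in s.
With the tool pointing down it reaches from about 0.325 to 0.875 m from the base axis. Payload 4.4 kg.
Tool frame: the origin (TCP) lies at the very end of the fingers, on their centre line; the grasp point (between the pads) lies 19 mm behind it; y points along the fingers, z is the direction in which the jaws open and shut, and the axes are right-handed (so a half turn about y gives the same grasp; the last joint's range is limited). The gripper opens to 85 mm and grips with 20 to 120 N. Pads are 22 mm wide; open, the fingers measure 114 mm over their backs; the gripper's body (76 mm by 85 mm) begins 54 mm behind the grasp point. The pads swing forward as they close: fully open they stand 13 mm farther back than shut.
Start: joints at [60.59, 11.837, 88.321, -0, 79.842, -8.623], TCP at [0.204, 0.538, 0.231] pointing down, gripper open.
Joint ranges: [-156.59, 156.59], [-49.26, 127.26], [12.9, 141.05], [-63.56, 243.56], [4.71, 150.69], [-161.64, 161.64]. Speed limits (degrees/s): [159.86, 159.86, 180, 180, 180, 180].

### API

Orientations are given as a 3x3 rotation matrix whose columns are the frame's x, y, z axes.
In Python, from station import bot gives the robot as it stands.
- The arm moves only by the tool step_arm, never from a script. Its arguments are lists of equal length, an entry for each row: "claw": the closure in counts, from 0 (fully open) to 255 (shut); "offset": the shift along the world's x, y, z in m, a list of three; "dr": the turn, a rotation vector about the world's x, y, z in rad, a list of three. In form: {"claw": [claw, ...], "offset": [[dx, dy, dz], ...], "dr": [[ax, ay, az], ...]}. A call has 1 to 10 rows; each row shifts and turns the commanded pose from where the row before left it; what a row does not reach is not made up. A row lasts 1/12 s, in which the tool goes at most 41.7 mm and 7.16 degrees, less where a joint would pass 70% of its speed; a pose out of reach is approached as far as the arm can. A call with a gripper value outside its range is refused whole. The fingers move at their own pace and stop on an object; "force" is the grip in N (left out, the last holds). Time passes only in rows, so rows that do not move let the fingers close. It gives the time, the measured TCP pose, the force and the opening at its end, in the units of the state.
- bot.observe(): the state, without advancing time (a new reading comes with each control period).
- bot.get_image(name): name is "scene" or "top" or "wrist"; returns (picture, depth): 384x512x3 uint8, red, green, blue; 384x512 float32, m along the optical axis (not along the pixel's ray), 0 where there is no reading.
- bot.calibration(name): a dict with "intrinsics" (3x3 intrinsics, pixels), "distortion" ([k1, k2, p1, p2, k3] as OpenCV has them; the pictures are not rectified), "R" (3x3) and "t" (3): a world point X has camera coordinates R X + t. Camera axes: x right, y down, z forward; pixel columns grow to the right and rows downward; lengths in m; the calibration is good to about 2 mm. A picture is of the moment at which its call begins: read the wrist's pose just before it. calibration takes no time and is no camera call; for the wrist camera it gives the pose at the moment of the call.
- bot.job_done(): hands the job in, once; it reports no verdict.
The state is a dict: "clock": time; "qpos": joint angles; "qd": joint speeds; "joint_torque": joint torques, N m; "tcp_pos": TCP position; "tcp_rot": TCP orientation; "wrist_force": force on the tool from outside, world axes, zero at the start; "moment": the same for the moment, N m; "finger_gap": finger opening in m.
Only numpy, scipy, OpenCV 4.12 (cv2) and the standard library are available. Lean on these libraries where they do the work, as an engineer would, in place of code of your own. Each camera call takes 0.05 s, during which the arm holds its last target. There are 200 camera calls.

## Working session

There is one attempt and no reset: what is moved stays moved. The work goes in short steps, Python scripts to look and compute and a tool call to move; the robot and the scene stay as the last step left them, time stands still between calls to the robot, and variables do not carry over. Pictures are saved under pics/ and viewed, about 8 in all and at most 12, crops included, and the job is handed in when it is done.

Besides the shell and the picture viewer there is one more tool, called after "Emit:" in YAML: its name, and indented under it one key for each argument. step_arm: Moves the arm, as the interface text tells. Its arguments: {"type":"object","properties":{"claw":{"type":"array","items":{"type":"number"}},"offset":{"type":"array","items":{"type":"array","items":{"type":"number"}}},"dr":{"type":"array","items":{"type":"array","items":{"type":"number"}}},"force":{"type":"number"}},"required":["claw","offset","dr"]}

```bash
mkdir -p pics
cat > h.py <<'E'
import numpy as np, cv2
from station import bot
def ray(c,u,v):
    K=np.array(c["intrinsics"]);d=np.array(c["distortion"]);R=np.array(c["R"]);t=np.array(c["t"])
    p=cv2.undistortPoints(np.array([[[u,v]]],float),K,d)[0,0]
    return R,t,np.array([p[0],p[1],1.])
def onz(c,u,v,z):
    R,t,r=ray(c,u,v);o=-R.T@t;w=R.T@r
    return o+w*(z-o[2])/w[2]
def atd(c,u,v,d):
    R,t,r=ray(c,u,v);return R.T@(r*d-t)
def px(c,X):
    R=np.array(c["R"]);return cv2.projectPoints(np.array([X],float),cv2.Rodrigues(R)[0],np.array(c["t"],float),np.array(c["intrinsics"]),np.array(c["distortion"]))[0][0,0]
E
python3 - <<'E'
from h import *
for n in("top","scene"):
    im,d=bot.get_image(n);np.savez(n,im=im,d=d);cv2.imwrite(f"pics/{n}1.png",cv2.resize(im[:,:,::-1],(800,600)))
    c=bot.calibration(n);print(n,-np.array(c["R"]).T@c["t"],np.array(c["R"])[2])
print(bot.observe())
E
```

```text
top [ 0.40605494 -0.02104078  1.11166326] [ 0.07595087 -0.00705969 -0.99708657]
scene [0.94755725 0.52860917 1.0406573 ] [-0.39497689 -0.47181697 -0.78827787]
{'clock': 0.1, 'qpos': array([ 6.05907064e+01,  1.18780092e+01,  8.83953626e+01, -1.66109411e-03,
        7.98422008e+01, -8.62450790e+00]), 'qd': array([-0.0065705 ,  0.00664226, -0.19197942,  0.04625702, -0.08135975,
        0.05102785]), 'joint_torque': array([-4.07593152e-04, -3.84092009e+01, -2.92549789e+01, -2.85188498e-04,
        4.81723298e-03, -1.55902836e-05]), 'tcp_pos': array([0.20374266, 0.53697348, 0.23026569]), 'tcp_rot': array([[ 9.34921630e-01, -9.65637198e-04,  3.54852945e-01],
       [-3.54854153e-01, -1.77119529e-03,  9.34919993e-01],
       [-2.74279656e-04, -9.99997965e-01, -1.99858916e-03]]), 'wrist_force': array([ 0.06916355,  0.05743248, -0.37918004]), 'moment': array([-0.01534986,  0.0551984 ,  0.00378464]), 'finger_gap': 0.08557839369573654}
```

View pics/top1.png

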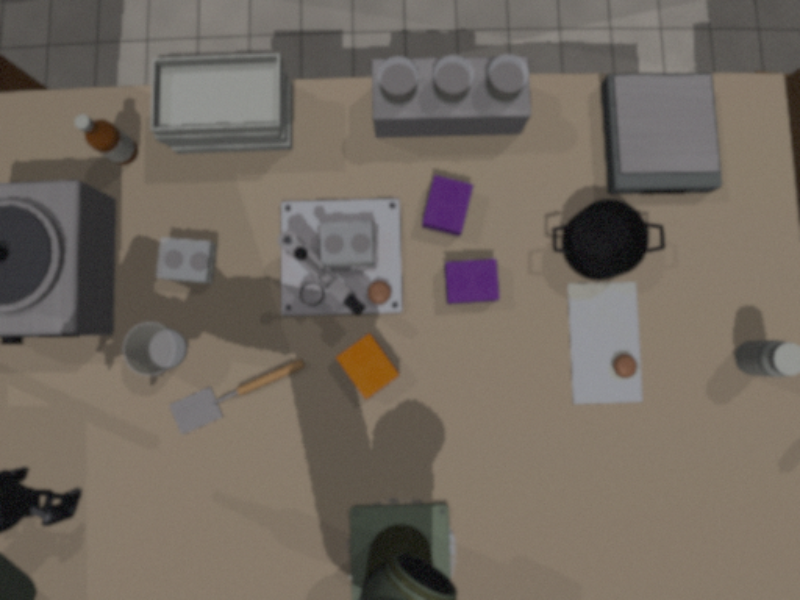

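View pics/scene1.png

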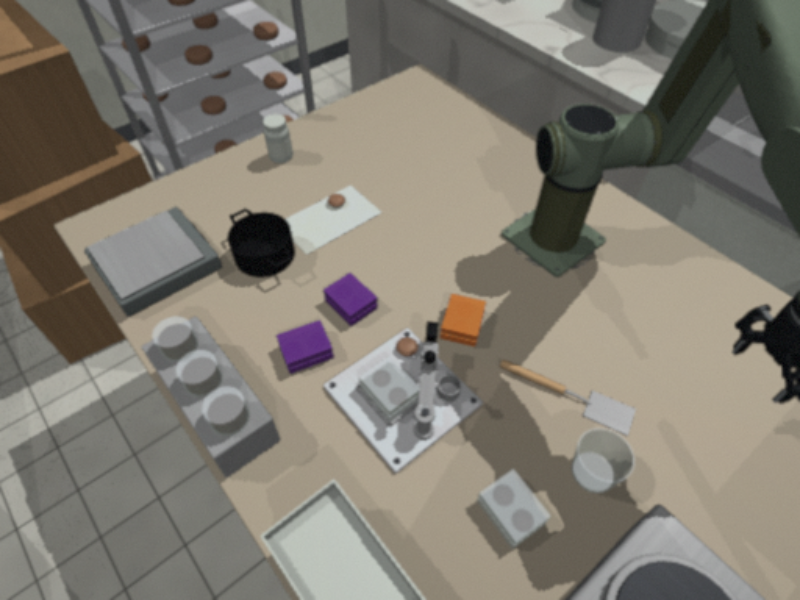

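Run:
```python
from h import *
a=np.load("top.npz");b=np.load("scene.npz")
A=cv2.resize(a["im"][120:208,172:262,::-1],None,fx=6,fy=6,interpolation=cv2.INTER_CUBIC)
cv2.imwrite("pics/t2.png",A)
B=cv2.resize(b["im"][200:305,200:315,::-1],None,fx=5,fy=5,interpolation=cv2.INTER_CUBIC)
A=cv2.resize(A,(400,391));B=cv2.resize(B,(400,365))
cv2.imwrite("pics/c2.png",np.hstack([np.pad(A,((0,9),(0,0),(0,0))),np.pad(B,((0,35),(0,0),(0,0)))]))
```

```text
(no output)
```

View pics/c2.png

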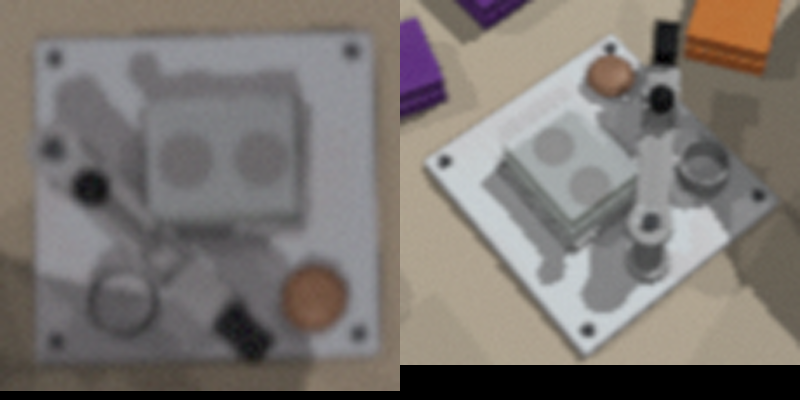

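Run:
```python
from h import *
c=bot.calibration("top");a=np.load("top.npz");D=a["d"]
for n,x,y,z in[("c1",35,37,.012),("c2",370,32,.012),("c3",378,353,.012),("c4",36,358,.012),("mould",223,157,.056),("post",53,148,.09),("block",243,330,.112),("knob",91,187,.17),("shell",315,297,.03)]:
    u,v=172+x/4.444,120+y/4.444
    print(n,onz(c,u,v,z).round(4),atd(c,u,v,D[int(round(v)),int(round(u))]).round(4))
g=a["im"].max(2)
for nm in("top","scene"):
    s=np.load(nm+".npz");g=s["im"].max(2);cc=bot.calibration(nm)
    n,l,st,ce=cv2.connectedComponentsWithStats((g<50).astype(np.uint8))
    for i in range(1,n):
        if 8<st[i,4]<400:
            u,v=ce[i];d=np.median(s["d"][l==i]);P=atd(cc,u,v,d)
            if .3<P[0]<.8 and abs(P[1])<.35: print(nm,ce[i].round(1),st[i,4],P.round(4))
```

```text
c1 [0.7004 0.2189 0.012 ] [ 0.7041  0.2219 -0.0018]
c2 [ 0.6975 -0.0182  0.012 ] [ 0.7016 -0.0181 -0.0037]
c3 [ 0.4703 -0.018   0.012 ] [ 0.4702 -0.018   0.0126]
c4 [0.473  0.2199 0.012 ] [0.4729 0.2195 0.0137]
mould [0.6026 0.0828 0.056 ] [0.602  0.0826 0.0588]
post [0.6053 0.1905 0.09  ] [0.6054 0.1906 0.0895]
block [0.4812 0.0667 0.112 ] [0.481  0.0664 0.115 ]
knob [0.5653 0.1512 0.17  ] [0.5605 0.146  0.1985]
shell [0.5087 0.0241 0.03  ] [0.5081 0.0239 0.0363]
top [192.2 162. ] 37 [0.5613 0.1474 0.1957]
top [226.5 194.6] 80 [0.4801 0.0671 0.1121]
scene [276.2 212.3] 68 [0.4857 0.0771 0.1069]
scene [274.6 228.6] 39 [0.5672 0.1561 0.192 ]
```

Emit:
step_arm:
  claw: [255,255,255,255,255,255,255,255,255,255]
  offset:
    - [0.018,-0.031,0]
    - [0.018,-0.031,0]
    - [0.018,-0.031,0]
    - [0.018,-0.031,0]
    - [0.018,-0.031,0]
    - [0.018,-0.031,0]
    - [0.018,-0.031,0]
    - [0.018,-0.031,0]
    - [0.018,-0.031,0]
    - [0.018,-0.031,0]
  dr:
    - [0,0,-0.042]
    - [0,0,-0.042]
    - [0,0,-0.042]
    - [0,0,-0.042]
    - [0,0,-0.042]
    - [0,0,-0.042]
    - [0,0,-0.042]
    - [0,0,-0.042]
    - [0,0,-0.042]
    - [0,0,-0.042]
  force: 40

```text
clock: 0.93
tcp_pos: [0.3842, 0.2259, 0.231]
tcp_rot: [[0.708, -0.0, 0.707], [-0.707, -0.0, 0.708], [-0.0, -1.0, -0.0]]
wrist_force: [0.3, 0.4, 0.2]
finger_gap: -0.0001
```

Emit:
step_arm:
  claw: [255,255,255,255,255,255]
  offset:
    - [0.016,-0.031,0]
    - [0.016,-0.031,0]
    - [0.016,-0.031,0]
    - [0.015,-0.033,0]
    - [0,0,0]
    - [0,0,0]
  dr:
    - [0,0,0]
    - [0,0,0]
    - [0,0,0]
    - [0,0,0]
    - [0,0,0]
    - [0,0,0]

```text
clock: 1.43
tcp_pos: [0.4473, 0.0999, 0.2308]
tcp_rot: [[0.706, -0.001, 0.708], [-0.708, 0.0, 0.706], [-0.001, -1.0, -0.001]]
wrist_force: [-0.4, 0.1, 0.1]
finger_gap: -0.0003
```

Run:
```python
from h import *
s=bot.observe();print(s["clock"],s["tcp_pos"],s["tcp_rot"],s["finger_gap"])
c=bot.calibration("wrist");im,d=bot.get_image("wrist");np.savez("wr",im=im,d=d)
cv2.imwrite("pics/w3.png",im[:,:,::-1]);print(px(c,s["tcp_pos"]))
for P in[(.605,.1905,.09),(.481,.067,.112)]:print(px(c,P))
```

```text
1.4333 [0.4473411  0.09994986 0.23084741] [[ 7.05877685e-01 -1.11661631e-03  7.08332865e-01]
 [-7.08333154e-01  1.78976723e-04  7.05878255e-01]
 [-9.14970267e-04 -9.99999361e-01 -6.64600677e-04]] -0.0002507750291426877
[256.3902329  250.08674634]
[423.24216983 221.78912174]
[257.23677937 231.40036268]
```

View pics/w3.png

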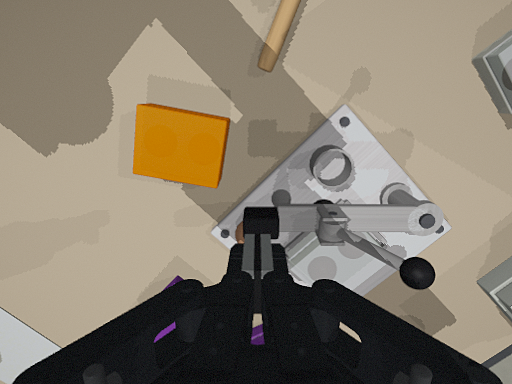

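Emit:
step_arm:
  claw: [255,255,255,255,255,255]
  offset:
    - [0,0,-0.035]
    - [0,0,-0.035]
    - [0,0,-0.035]
    - [0,0,-0.032]
    - [0,0,0]
    - [0,0,0]
  dr:
    - [0,0,0]
    - [0,0,0]
    - [0,0,0]
    - [0,0,0]
    - [0,0,0]
    - [0,0,0]

```text
clock: 1.98
tcp_pos: [0.4445, 0.1027, 0.0928]
tcp_rot: [[0.71, -0.006, 0.704], [-0.704, 0.0, 0.71], [-0.004, -1.0, -0.004]]
wrist_force: [0.9, -0.7, 0.6]
finger_gap: -0.0003
```

Run:
```python
import numpy as np
P=np.array([.605,.1905]);
# tcp at post + 175*s - 23*n ; theta from .79 to -.01
th=np.r_[0.79+.17,np.linspace(.79,0.0,14)]
pts=[np.array([.4473,.1])]
for t in np.linspace(.79,0,15):
    pts.append(P+.175*np.array([-np.sin(t),-np.cos(t)])-.023*np.array([np.cos(t),-np.sin(t)]))
pts=np.array(pts);print(pts.round(4));print(np.diff(pts,axis=0).round(4))
```

```text
[[0.4473 0.1   ]
 [0.4645 0.0837]
 [0.4707 0.0759]
 [0.4774 0.0685]
 [0.4845 0.0615]
 [0.492  0.0549]
 [0.4998 0.0488]
 [0.508  0.0431]
 [0.5164 0.0378]
 [0.5252 0.0331]
 [0.5342 0.0288]
 [0.5434 0.0251]
 [0.5528 0.0219]
 [0.5624 0.0192]
 [0.5722 0.0171]
 [0.582  0.0155]]
[[ 0.0172 -0.0163]
 [ 0.0062 -0.0078]
 [ 0.0067 -0.0074]
 [ 0.0071 -0.007 ]
 [ 0.0075 -0.0066]
 [ 0.0078 -0.0062]
 [ 0.0082 -0.0057]
 [ 0.0085 -0.0052]
 [ 0.0088 -0.0048]
 [ 0.009  -0.0043]
 [ 0.0092 -0.0037]
 [ 0.0094 -0.0032]
 [ 0.0096 -0.0027]
 [ 0.0097 -0.0021]
 [ 0.0098 -0.0016]]
```

Emit:
step_arm:
  claw: [255,255,255,255,255]
  offset:
    - [0,0,0]
    - [0.008,-0.008,0]
    - [0.009,-0.008,0]
    - [0.006,-0.008,0]
    - [0,0,0]
  dr:
    - [0,0,0]
    - [0,0,0]
    - [0,0,0]
    - [0,0,0.056]
    - [0,0,0]

```text
clock: 2.4
tcp_pos: [0.4737, 0.0759, 0.0965]
tcp_rot: [[0.747, 0.006, 0.665], [-0.665, -0.001, 0.747], [0.005, -1.0, 0.003]]
wrist_force: [-0.3, 1.1, 0.4]
finger_gap: -0.0001
```

Emit:
step_arm:
  claw: [255,255,255,255,255,255,255]
  offset:
    - [0.007,-0.007,0]
    - [0.007,-0.007,0]
    - [0.007,-0.007,0]
    - [0.008,-0.006,0]
    - [0.008,-0.006,0]
    - [0,0,0]
    - [0,0,0]
  dr:
    - [0,0,0.056]
    - [0,0,0.056]
    - [0,0,0.056]
    - [0,0,0.056]
    - [0,0,0.056]
    - [0,0,0]
    - [0,0,0]

```text
clock: 2.98
tcp_pos: [0.5081, 0.044, 0.0951]
tcp_rot: [[0.9, 0.002, 0.435], [-0.435, -0.0, 0.9], [0.002, -1.0, 0.001]]
wrist_force: [-0.0, 0.7, -1.2]
finger_gap: -0.0001
```

Run:
```python
from h import *
s=bot.observe();print(s["clock"],s["tcp_pos"],s["wrist_force"])
im,d=bot.get_image("scene");cv2.imwrite("pics/s4.png",cv2.resize(im[190:310,190:320,::-1],None,fx=5,fy=5,interpolation=cv2.INTER_CUBIC))
```

```text
2.9833 [0.50810207 0.04398989 0.09513138] [-0.03532282  0.67831021 -1.22868885]
```

View pics/s4.png

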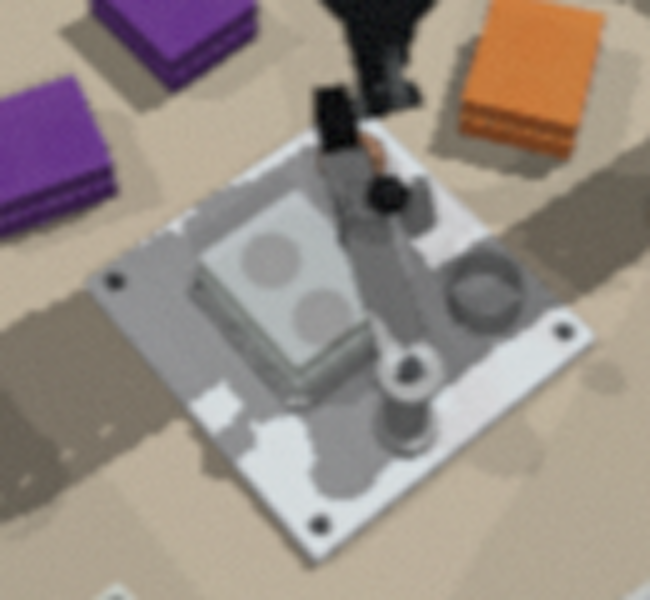

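Emit:
step_arm:
  claw: [255,255,255,255,255,255,255,255,255,255]
  offset:
    - [0.008,-0.005,0]
    - [0.009,-0.005,-0.001]
    - [0.009,-0.004,-0.001]
    - [0.009,-0.004,0]
    - [0.009,-0.003,0]
    - [0.005,-0.002,0]
    - [0.005,-0.001,0]
    - [0.005,-0.001,0]
    - [0.005,-0.001,0]
    - [0,0,0]
  dr:
    - [0,0,0.056]
    - [0,0,0.056]
    - [0,0,0.056]
    - [0,0,0.056]
    - [0,0,0.056]
    - [0,0,0.028]
    - [0,0,0.028]
    - [0,0,0.028]
    - [0,0,0.028]
    - [0,0,0]

```text
clock: 3.87
tcp_pos: [0.5712, 0.0186, 0.0924]
tcp_rot: [[0.998, -0.0, 0.056], [-0.056, -0.0, 0.998], [0.0, -1.0, -0.0]]
wrist_force: [-0.0, 0.2, 0.6]
finger_gap: 0.0
```

Emit:
step_arm:
  claw: [255,255,255,255]
  offset:
    - [0.004,-0.001,0]
    - [0.003,0,0]
    - [0,0,0]
    - [0,0,0]
  dr:
    - [0,0,0.028]
    - [0,0,0.028]
    - [0,0,0]
    - [0,0,0]

```text
clock: 4.2
tcp_pos: [0.5777, 0.0178, 0.0923]
tcp_rot: [[1.0, -0.0, 0.0], [-0.0, 0.0, 1.0], [-0.0, -1.0, 0.0]]
wrist_force: [-0.2, 0.7, 0.1]
finger_gap: -0.0001
```

Emit:
step_arm:
  claw: [255,255,255,255]
  offset:
    - [0.002,0,0]
    - [0.002,0,0]
    - [0.002,0,0]
    - [0,0,0]
  dr:
    - [0,0,0]
    - [0,0,0]
    - [0,0,0]
    - [0,0,0]

```text
clock: 4.53
tcp_pos: [0.5828, 0.0175, 0.0922]
tcp_rot: [[1.0, -0.004, -0.001], [0.001, -0.0, 1.0], [-0.004, -1.0, -0.0]]
wrist_force: [-4.9, -1.4, 3.4]
finger_gap: 0.0001
```

Run:
```python
from h import *
for nm in("top","scene"):
    im,d=bot.get_image(nm);np.savez(nm+"5",im=im,d=d);g=im.max(2);cc=bot.calibration(nm)
    n,l,st,ce=cv2.connectedComponentsWithStats((g<50).astype(np.uint8))
    for i in range(1,n):
        if 8<st[i,4]:
            u,v=ce[i];P=atd(cc,u,v,np.median(d[l==i]))
            if .3<P[0]<.8 and abs(P[1])<.35: print(nm,ce[i].round(1),st[i,4],P.round(4))
A=np.load("top5.npz")["im"][110:210,165:265,::-1];B=np.load("scene5.npz")["im"][190:310,190:310,::-1]
cv2.imwrite("pics/c5.png",np.hstack([cv2.resize(x,(400,400),interpolation=2) for x in(A,B)]))
```

```text
top [211.9 159.4] 199 [0.5224 0.0638 0.4477]
top [198.5 145.9] 37 [0.6031 0.1303 0.1957]
top [237.9 156.9] 295 [0.5541 0.0232 0.2919]
top [226.2 197.6] 117 [0.4451 0.0318 0.5186]
top [198.1 208.6] 11 [0.4285 0.0818 0.5025]
top [251.9 216.1] 18 [ 0.4134 -0.01    0.5142]
scene [338.5  61.4] 23 [0.3545 0.0982 0.5911]
scene [287.1  93.8] 49 [0.4498 0.0437 0.5195]
scene [276.5 106.6] 59 [0.4612 0.0232 0.4756]
scene [249.1 162.9] 300 [0.5898 0.0756 0.4075]
scene [236.5 179.6] 60 [0.6097 0.048  0.3349]
scene [239.1 203.9] 633 [0.6053 0.0475 0.2253]
scene [258.7 232.2] 33 [0.6093 0.138  0.194 ]
```

View pics/c5.png

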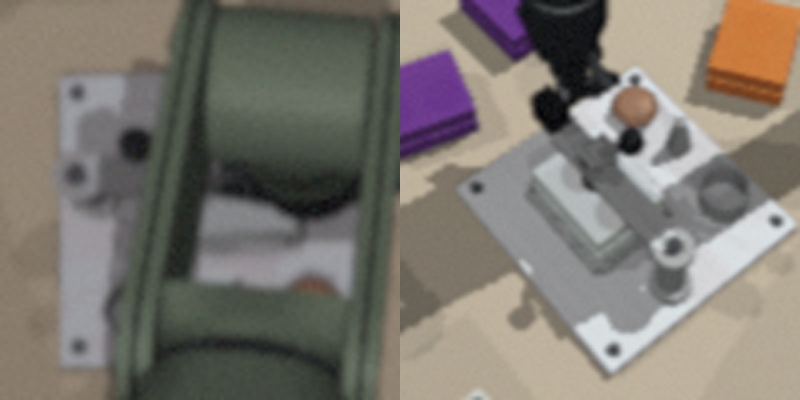

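Emit:
step_arm:
  claw: [255,255,255,255,255]
  offset:
    - [0.002,0,0]
    - [0.001,0,0]
    - [0,0,0]
    - [0,0,0]
    - [0,0,0]
  dr:
    - [0,0,0]
    - [0,0,0]
    - [0,0,0]
    - [0,0,0]
    - [0,0,0]

```text
clock: 5.05
tcp_pos: [0.5828, 0.0175, 0.0921]
tcp_rot: [[1.0, -0.01, -0.001], [0.001, -0.0, 1.0], [-0.01, -1.0, -0.0]]
wrist_force: [-12.8, -0.9, 9.7]
finger_gap: 0.0002
```

Emit:
step_arm:
  claw: [255,255,255,255,255,255,255,255,255,255]
  offset:
    - [-0.006,0,0]
    - [-0.015,0,0]
    - [-0.025,0,0]
    - [0,0,0.03]
    - [0,0,0.035]
    - [0,0,0.04]
    - [0,0,0.04]
    - [-0.03,0,0.02]
    - [-0.03,0,0]
    - [0,0,0]
  dr:
    - [0,0,0]
    - [0,0,0]
    - [0,0,0]
    - [0,0,0]
    - [0,0,0]
    - [0,0,0]
    - [0,0,0]
    - [0,0,0]
    - [0,0,0]
    - [0,0,0]

```text
clock: 5.88
tcp_pos: [0.4781, 0.0182, 0.2587]
tcp_rot: [[1.0, 0.001, -0.001], [0.001, 0.0, 1.0], [0.001, -1.0, 0.0]]
wrist_force: [0.3, 0.8, -0.9]
finger_gap: 0.0002
```

Run:
```python
from h import *
s=bot.observe();print(s["clock"],s["tcp_pos"],s["wrist_force"])
for nm in("top","scene","wrist"):
    cc=bot.calibration(nm);im,d=bot.get_image(nm);np.savez(nm+"6",im=im,d=d);g=im.max(2)
    n,l,st,ce=cv2.connectedComponentsWithStats((g<50).astype(np.uint8))
    for i in range(1,n):
        if 20<st[i,4]:
            u,v=ce[i];P=atd(cc,u,v,np.median(d[l==i]))
            if .5<P[0]<.8 and -.1<P[1]<.3 and P[2]<.24: print(nm,ce[i].round(1),st[i,4],P.round(4))
A=np.load("scene6.npz")["im"][190:310,190:310,::-1];B=np.load("wrist6.npz")["im"][:,:,::-1]
cv2.imwrite("pics/c6.png",np.hstack([cv2.resize(A,(384,384),interpolation=2),B[:,:416]]))
```

```text
5.8833 [0.47814944 0.01820338 0.25869492] [ 0.25356705  0.75879435 -0.92087902]
scene [234.8 222.9] 88 [0.6096 0.0255 0.1057]
scene [258.7 232.1] 35 [0.6092 0.1378 0.194 ]
wrist [312.  253.2] 79 [0.5928 0.0875 0.0718]
wrist [318.5 267.5] 22 [0.5904 0.0886 0.1075]
```

View pics/c6.png

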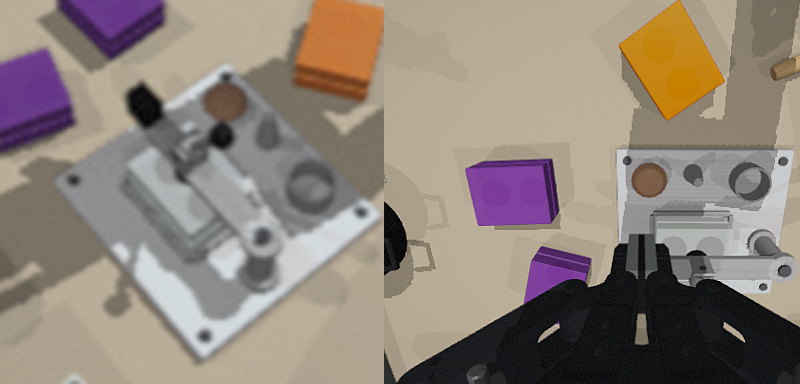

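Emit:
step_arm:
  claw: [255,255,255,255,255,255,255,255,255,255]
  offset:
    - [0.021,0.018,0]
    - [0.021,0.018,0]
    - [0.021,0.018,0]
    - [0.021,0.018,0]
    - [0.021,0.018,0]
    - [0.021,0.018,0]
    - [0,0,-0.025]
    - [0,0,-0.025]
    - [0,0,0]
    - [0,0,0]
  dr:
    - [0,0,0]
    - [0,0,0]
    - [0,0,0]
    - [0,0,0]
    - [0,0,0]
    - [0,0,0]
    - [0,0,0]
    - [0,0,0]
    - [0,0,0]
    - [0,0,0]

```text
clock: 6.87
tcp_pos: [0.6063, 0.1257, 0.2043]
tcp_rot: [[1.0, -0.006, -0.001], [0.001, -0.0, 1.0], [-0.006, -1.0, -0.0]]
wrist_force: [0.8, 0.9, -1.0]
finger_gap: 0.0002
```

Run:
```python
import numpy as np
c=np.linspace(0,.95,11);a=np.pi/3-c
y=.0855+.09*np.cos(a);z=.108+.09*np.sin(a)+.012
print(np.c_[c,y,z].round(4));print(np.diff(np.c_[y,z],axis=0).round(4))
from h import *
s=bot.observe();print(s["tcp_pos"])
im,d=bot.get_image("scene");cv2.imwrite("pics/s7.png",cv2.resize(im[150:290,180:320,::-1],(560,560),interpolation=2))
```

```text
[[0.     0.1305 0.1979]
 [0.095  0.1377 0.1933]
 [0.19   0.1444 0.188 ]
 [0.285  0.1506 0.1821]
 [0.38   0.1562 0.1757]
 [0.475  0.1612 0.1687]
 [0.57   0.1654 0.1613]
 [0.665  0.169  0.1536]
 [0.76   0.1718 0.1455]
 [0.855  0.1738 0.1372]
 [0.95   0.1751 0.1287]]
[[ 0.0072 -0.0046]
 [ 0.0067 -0.0053]
 [ 0.0062 -0.0059]
 [ 0.0056 -0.0065]
 [ 0.005  -0.007 ]
 [ 0.0043 -0.0074]
 [ 0.0036 -0.0078]
 [ 0.0028 -0.0081]
 [ 0.002  -0.0083]
 [ 0.0012 -0.0085]]
[0.60625264 0.12566606 0.20428578]
```

View pics/s7.png

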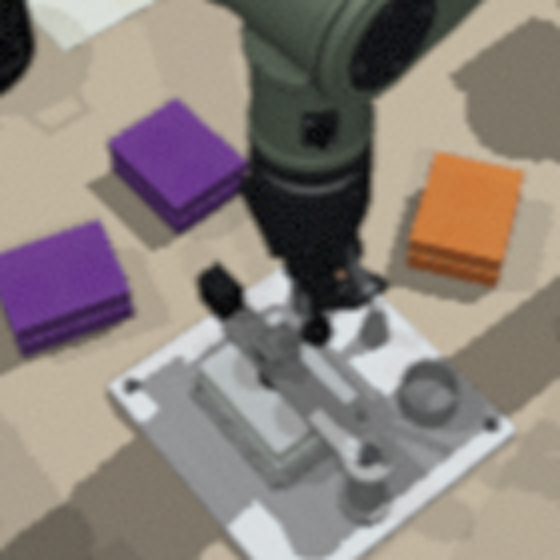

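Emit:
step_arm:
  claw: [255,255,255,255,255,255,255]
  offset:
    - [-0.001,0.001,-0.005]
    - [0,0.003,-0.004]
    - [0,0.007,-0.005]
    - [0,0.007,-0.005]
    - [0,0.006,-0.006]
    - [0,0.006,-0.006]
    - [0,0,0]
  dr:
    - [0,0,0]
    - [0,0,0]
    - [0,0,0]
    - [0,0,0]
    - [0,0,0]
    - [0,0,0]
    - [0,0,0]

```text
clock: 7.5
tcp_pos: [0.6074, 0.1588, 0.1782]
tcp_rot: [[1.0, 0.005, -0.003], [0.003, 0.004, 1.0], [0.005, -1.0, 0.004]]
wrist_force: [-0.2, 2.3, 2.7]
finger_gap: 0.0001
```

Run:
```python
from h import *
s=bot.observe();print(s["tcp_pos"],s["wrist_force"],s["moment"])
im,d=bot.get_image("scene");cv2.imwrite("pics/s8.png",cv2.resize(im[170:290,190:310,::-1],(480,480),interpolation=2))
```

```text
[0.60737908 0.15878366 0.17818454] [-0.21783735  2.32327389  2.74145716] [ 0.32769839 -0.05143046 -0.00978095]
```

View pics/s8.png

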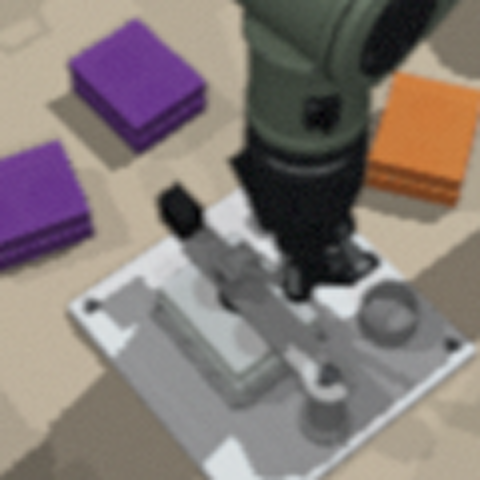

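Emit:
step_arm:
  claw: [255,255,255,255,255,255,255,255]
  offset:
    - [0,0,-0.006]
    - [0,0.001,-0.007]
    - [0,0.003,-0.007]
    - [0,0.003,-0.008]
    - [0,0.002,-0.008]
    - [0,0.002,-0.008]
    - [0,0,0]
    - [0,0,0]
  dr:
    - [0,0,0]
    - [0,0,0]
    - [0,0,0]
    - [0,0,0]
    - [0,0,0]
    - [0,0,0]
    - [0,0,0]
    - [0,0,0]

```text
clock: 8.22
tcp_pos: [0.6054, 0.1662, 0.1314]
tcp_rot: [[1.0, -0.002, -0.001], [0.001, -0.001, 1.0], [-0.002, -1.0, -0.001]]
wrist_force: [0.2, 0.4, 0.5]
finger_gap: -0.0
```

Emit:
step_arm:
  claw: [255,255,255,255]
  offset:
    - [0,0.001,-0.003]
    - [0,0,-0.003]
    - [0,0,0]
    - [0,0,0]
  dr:
    - [0,0,0]
    - [0,0,0]
    - [0,0,0]
    - [0,0,0]

```text
clock: 8.55
tcp_pos: [0.6057, 0.1673, 0.1269]
tcp_rot: [[1.0, -0.001, -0.001], [0.001, -0.0, 1.0], [-0.001, -1.0, -0.0]]
wrist_force: [-2.5, -0.1, 7.1]
finger_gap: 0.0002
```

Emit:
step_arm:
  claw: [255,255,255,255,255]
  offset:
    - [0,0,-0.002]
    - [0,0,-0.002]
    - [0,0,0]
    - [0,0,0]
    - [0,0,0]
  dr:
    - [0,0,0]
    - [0,0,0]
    - [0,0,0]
    - [0,0,0]
    - [0,0,0]

```text
clock: 8.97
tcp_pos: [0.606, 0.1675, 0.126]
tcp_rot: [[1.0, 0.0, -0.001], [0.001, -0.0, 1.0], [0.0, -1.0, -0.0]]
wrist_force: [-8.0, -1.2, 17.7]
finger_gap: 0.0003
```

Emit:
step_arm:
  claw: [255,255,255,255,255,255,255,255,255,255]
  offset:
    - [0,0,0.008]
    - [0,0,0.02]
    - [0,0,0.035]
    - [0,0,0.035]
    - [-0.03,0,0.03]
    - [-0.035,-0.02,0]
    - [-0.035,-0.02,0]
    - [-0.035,-0.02,0]
    - [-0.035,-0.02,0]
    - [0,0,0]
  dr:
    - [0,0,0]
    - [0,0,0]
    - [0,0,0]
    - [0,0,0]
    - [0,0,0]
    - [0,0,0]
    - [0,0,0]
    - [0,0,0]
    - [0,0,0]
    - [0,0,0]

```text
clock: 9.8
tcp_pos: [0.4283, 0.0856, 0.2462]
tcp_rot: [[1.0, -0.01, 0.001], [-0.001, -0.002, 1.0], [-0.01, -1.0, -0.002]]
wrist_force: [0.2, 0.9, -1.7]
finger_gap: 0.0004
```

Run:
```python
from h import *
s=bot.observe();print(s["clock"],s["tcp_pos"],s["wrist_force"])
for nm in("top","scene"):
    cc=bot.calibration(nm);im,d=bot.get_image(nm);np.savez(nm+"9",im=im,d=d);g=im.max(2)
    n,l,st,ce=cv2.connectedComponentsWithStats((g<50).astype(np.uint8))
    for i in range(1,n):
        if 20<st[i,4]:
            u,v=ce[i];P=atd(cc,u,v,np.median(d[l==i]))
            if .5<P[0]<.8 and -.1<P[1]<.3 and P[2]<.24: print(nm,ce[i].round(1),st[i,4],P.round(4))
A=np.load("scene9.npz")["im"][190:310,190:310,::-1];B=np.load("top9.npz")["im"][110:210,165:265,::-1]
cv2.imwrite("pics/c9.png",np.hstack([cv2.resize(x,(400,400),interpolation=2) for x in(A,B)]))
```

```text
9.8 [0.42832393 0.08556429 0.24622052] [ 0.16409716  0.94241525 -1.68584807]
top [242.8 151.4] 84 [0.6017 0.0185 0.1127]
top [186.6 151.5] 30 [0.6029 0.1751 0.1276]
scene [234.7 222.8] 84 [0.61   0.0258 0.1075]
scene [268.5 255.3] 31 [0.6089 0.1821 0.1248]
```

View pics/c9.png

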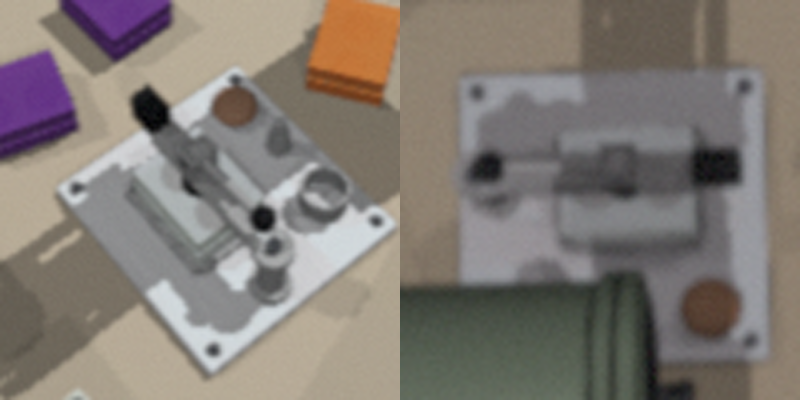

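```bash
python3 -c "
from station import bot
print(bot.job_done())"
```

```text
the job is handed in; nothing more can be done
None
```

I clamped the mould and handed the job in at about 10 s on the clock. I swung the strap home by its end block, then pushed the cam lever's knob down.

- **Strap:** I pushed the end block until the tool stopped moving and the push force climbed to about 13 N, so it was against the stop. The last top view puts the block about 1° off the plate's axis. I put that down to measurement error, because the stop was firm.
- **Cam lever:** I then pressed the knob down until the tool stopped moving, with about 18 N upward on it. The last top view shows the knob 15 mm from the post axis with its top at about 128 mm. A fully lowered lever should give 129 mm. I did not measure the foot's press on the mould directly.
- **Other things:** In the last pictures the mould sits within about 2 pixels of where it was, roughly 5 mm by eye. That is coarser than the nest's 2.5 mm play, so a shift inside the nest can't be ruled out. The half shell, nozzle and cutter on the plate look unmoved. The items on the table were well away from the arm's pushes, and I did not check each one. The robot was clear of the press and touching nothing.
- **Disagreement:** The scene camera read positions 6–10 mm off the top camera throughout, so I relied on the top view.

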